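Click the sample carrier home under the measuring head and take a reading

TASK

Gently push the sample carrier along its rail by its blue upright plate until it clicks into the stop that centres the orange sample plaque under the colour-measuring head (the white calibration tile in front of it has a click of its own, so go past that one if it is still to come). Then press the green measuring key on top of the head right down and let it go. Only push: nothing is to be gripped or lifted, the orange plaque is not to be touched, the other things on the bench stay where they are, and the key is not pressed before the carrier has clicked home.

Things in the scene. Friction and masses are not known exactly. Their poses are not given: they have to be found in the camera images.
- station: fixed aluminium rail on the bench, 510 mm long, 60 mm wide, top about 28 mm above the bench, black stops at its ends. Origin on the bench under the rail's centre line; its y axis runs along the rail and is the way the carrier is to be pushed, x points across the rail away from the robot, z up
- slide (a joint): travel of the carrier along the rail in m, growing in the direction of the push: 0 where it stood at the start, -0.005 and 0.165 at its end stops. It drags with about 2 N. Within about 4 mm of a stop's centre a sprung ball drops into a notch: the resistance dips and the carrier draws itself to the centre; pushing it out again, either way, takes about 11 N. If pushed too far it can be pushed back
- push_plate (a point): middle of the face to push: the outer face of the carrier's blue upright plate, 60 mm wide (x), 8 mm thick (y), standing from 33 to 75 mm above the bench at the carrier's trailing end; 55 mm above the bench, 154 mm behind the nest's centre, facing -y of the station. The carrier runs on 6 mm outwards below it. Its inner face is free too, for pushing back
- nest (a point): centre of the orange plaque's nest (rim 3 mm high) on top of the carrier, 33 mm above the bench; moves with the carrier, axes as the station's. The carrier is a light-grey plate 100 mm wide (x), 285 mm long (y), 6 mm thick, captive on the rail; its front edge has two 11 mm V notches for the ball: one level with this point, one with the white tile
- tile (a point): centre of the white round calibration tile (50 mm across) fixed on the carrier, 80 mm ahead of the nest in the direction of the push, 37 mm above the bench. The carrier also clicks when this point is at the port; that is not the stop wanted
- head: the measuring head: a grey-white spectrophotometer 86 mm wide along the rail, reaching from 18 mm in front of the port to 187 mm behind it (x), 146 mm tall. Its saddle passes under the rail to the ball-plunger block in front (36 mm wide, to 85 mm in front of the port, 38 mm tall, red index line). Origin on the bench below the port, axes as the station's
- port (a point): centre of the measuring port in the underside of the head, 37 mm above the bench, over the rail's middle; axes as the station's. The carrier is home when the nest's centre is at the same y along the rail as this point. The head is clamped, but where along the rail differs from time to time
- key_top (a point): middle of the top of the green round measuring key, 26 mm across, on top of the head straight above the port; 156 mm above the bench when up and 10 mm proud of its 38 mm collar
- key (a joint): how far the key is pressed, in m: 0 up, 0.005 right down; a spring returns it. It needs about 1.2 N to start and 4 N right down
- plaque: the orange sample plaque, 75 x 50 x 4 mm, lying loose in the carrier's nest; origin at the centre of its underside
- red_plaque: a red plaque 75 x 50 x 4 mm lying on the bench, a bystander
- mug: white mug, 80 mm across, 90 mm tall, handle on its +y side; a bystander, origin at the centre of its underside
- tea_can: orange and yellow can, 66 mm across, 125 mm tall; a bystander, origin at the centre of its underside
- plaque_tin: open steel tin 100 x 130 x 45 mm with plaques standing in it to 57 mm; a bystander, origin at the centre of its underside
- stamp: red and white self-inking stamp, 42 x 62 mm, 74 mm tall; a bystander, origin at the centre of its underside
- sponge_tin: black oval tin with a cream sponge, 60 x 120 mm, 30 mm tall; a bystander, origin at the centre of its underside
- pen_cup: clear cup with pens and scissors, 76 mm across, 170 mm tall; a bystander, origin at the centre of its underside
Not all that is in view belongs to the job. Leave any grey look-alike of the plaque alone.

How it is judged:
On the way, in this order (a step that is already met when the one before it is completed fails the run):
1. the carrier has clicked home: the nest within 2 mm of the port along the rail, at rest (y of nest in the frame of port between -0.002 and 0.002 m and velocity of joint slide between -0.01 and 0.01 m/s), for 0.3 s.
2. the measuring key is pressed down while the carrier is home (y of nest in the frame of port between -0.002 and 0.002 m and value of joint key above 0.004 m), for 0.04 s.
At the end, for the whole second after the job is handed in: Carrier at rest in the orange plaque's stop (nest within 2 mm of the port along the rail), plaque in its nest (within 6 mm, not raised 3 mm), key pressed (4 of its 5 mm) with the carrier home and up again (under 1.5 mm), bystanders within 15 mm of where they stood (y of nest in the frame of port between -0.002 and 0.002 m and horizontal distance between plaque and nest below 0.006 m and z of plaque in the frame of nest below 0.003 m and value of joint key below 0.0015 m and velocity of joint slide between -0.005 and 0.005 m/s and distance of each of red_plaque, mug, tea_can, plaque_tin, stamp, sponge_tin, pen_cup from where it was at the start of the episode below 0.015 m); the robot touches nothing.
It fails at once if the key pressed (over 3 mm) while the carrier is not home (more than 3 mm off) (value of joint key above 0.003 m and (y of nest in the frame of port above 0.003 m or y of nest in the frame of port below -0.003 m)).
It fails at once if the orange plaque touched by the fingers (contact force between the fingers and plaque above 0.5 N).
It fails at once if the orange plaque lifted or out of its nest (z of plaque in the frame of nest above 0.006 m or horizontal distance between plaque and nest above 0.012 m).
It fails at once if the carrier struck or squeezed (over 40 N between fingers and carrier) (contact force between the fingers and slide above 40 N).
It fails at once if a bystander moved by more than 15 mm or lifted (distance of any of red_plaque, mug, tea_can, plaque_tin, stamp, sponge_tin, pen_cup from where it was at the start of the episode above 0.015 m).
It also fails if it takes over 48 s, if anything falls off the work surface, if the arm or the gripper's body presses on something with over 40 N, if the wrist force passes 120 N, or if a joint passes its speed limit or range.

ROBOT

A 6-joint arm with a two-finger parallel gripper is mounted at the origin on the work surface. World frame = base frame: x ahead of the robot, y to its left, z up, the work surface at z = 0. Lengths are in m, angles in rad, forces in N, time in s.
With the tool pointing down it reaches from about 0.35 to 0.775 m from the base axis. Payload 5.5 kg.
Tool frame: the origin (TCP) lies on the centre line of the jaws, within the pads' length; the fingertips stand 11 mm ahead of it and the grasp point (between the pads) lies 8 mm behind it (env.tip_extent is the distance from the TCP to the fingertips, in m); z points along the fingers, y is the line along which they close (so a half turn about z gives the same grasp; the last joint's range is limited). The gripper opens to 85 mm and grips with 20 to 120 N. Pads are 22 mm wide; open, the fingers measure 114 mm over their backs; the gripper's body (76 mm by 85 mm) begins 54 mm behind the grasp point. The pads swing forward as they close: fully open they stand 13 mm farther back than shut.
Start: joints at [-1.391, 0.313, 0.046, 1.304, 0, 1.431], TCP at [0.181, -0.546, 0.242] pointing down, gripper open.
Joint ranges: [-2.76, 2.76], [-0.86, 1.69], [-1.03, 1.26], [-2.2, 2.34], [-1.47, 1.5], [-3.14, 3.14]. Speed limits (rad/s): [2.57, 2.57, 3.14, 3.14, 3.14, 3.14].

INTERFACE

Orientations are given as a unit quaternion [w, x, y, z].
In Python, from workcell import env gives the robot as it stands.
- The arm moves only by the shell command python3 -m jog 'ROWS' [FORCE]. ROWS is JSON, a list of rows, each a list of 5 numbers: the gripper's target within -1 to 1 (shut at 1, half-way at 0, fully open at -1), then the shift along the tool's x, y, z in m, then the turn about the tool's z in degrees. In form: [[fingers, tx, ty, tz, turn], ...]. A call has 1 to 5 rows; each row shifts and turns the commanded pose from where the row before left it, along the tool's axes as they then stand; what a row does not reach is not made up. A row lasts 1/12 s, in which the tool goes at most 41.7 mm and 7.16 degrees, less where a joint would pass 70% of its speed; a pose out of reach is approached as far as the arm can. A call is refused whole if a number of a shift passes 0.0417 or a number of a turn 7.16, either way. A call with a gripper value outside its range is refused whole. The fingers move at their own pace and stop on an object; FORCE is the grip in N (left out, the last holds). Time passes only in rows, so rows that do not move let the fingers close. It gives the time, the measured TCP pose, the force, the opening and the grip force at its end, in the units of the state.
- env.get_state(): the state, without advancing time (a new reading comes with each control period).
- env.read_camera(name): name is "scene" or "top" or "wrist"; returns a dict with "img" (400x640x3 uint8, red, green, blue), "fov_y" (degrees; the focal length in pixels is half the picture's height over the tangent of half this angle, whatever the lens; pixels are square), "cx", "cy" (the principal point, pixels), "T" (4x4, takes a point from camera to world coordinates). Camera axes: x right, y up, looking along -z (the intrinsics and any distortion apply to the point x, -y, -z); pixel columns grow to the right and rows downward; lengths in m; the calibration is good to about 2 mm. A picture is of the moment at which its call begins. There is no depth.
- env.hand_in(): hands the job in; it is judged then, once.
The state is a dict: "clock": time; "joint_pos": joint angles; "qvel": joint speeds; "tau": joint torques, N m; "tcp_pos": TCP position; "orientation": TCP orientation; "wrist_force": force on the tool from outside, world axes, zero at the start; "ft_torque": the same for the moment, N m; "finger_gap": finger opening in m; "grip_force": force on a finger pad.
Only numpy, scipy, OpenCV 4.12 (cv2) and the standard library are available. Lean on these libraries where they do the work, as an engineer would, in place of code of your own. Each camera call takes 0.05 s, during which the arm holds its last target. There are 200 camera calls.

## Working session

There is one attempt and no reset: what is moved stays moved. The work goes in short steps, Python scripts to look and compute and a shell command to move; the robot and the scene stay as the last step left them, time stands still between calls to the robot, and variables do not carry over. Pictures are saved under pics/ and viewed, at most 10 in all, crops included, and the job is handed in when it is done.

```bash
mkdir -p pics
cat > h.py <<'E'
import numpy as np, cv2
from workcell import env
def cam(n):
    c=env.read_camera(n); c['f']=200/np.tan(np.radians(c['fov_y'])/2); return c
def ray(c,u,v,z):
    d=c['T'][:3,:3]@np.array([(u-c['cx'])/c['f'],-(v-c['cy'])/c['f'],-1]); o=c['T'][:3,3]
    return o+d*(z-o[2])/d[2]
def proj(c,p):
    q=c['T'][:3,:3].T@(np.array(p)-c['T'][:3,3]); return c['cx']+c['f']*q[0]/-q[2], c['cy']-c['f']*q[1]/-q[2]
def save(c,n): cv2.imwrite('pics/'+n,c['img'][:,:,::-1])
E
python3 - <<'E'
from h import *
for n in ('scene','top'):
    c=cam(n); save(c,n+'0.png'); print(n,{k:v for k,v in c.items() if k!='img'})
print(env.get_state())
E
```

```text
scene {'fov_y': 47.11022247112363, 'cx': 319.45719318653886, 'cy': 201.5660541934599, 'T': array([[ 0.60247618, -0.63982961,  0.47711689,  1.04956506],
       [ 0.79806432,  0.47487399, -0.37092861, -0.38911664],
       [ 0.01076071,  0.60424562,  0.79672545,  0.94285699],
       [ 0.        ,  0.        ,  0.        ,  1.        ]]), 'f': np.float64(458.7612833509838)}
top {'fov_y': 43.36391353313294, 'cx': 312.85706010452407, 'cy': 207.51801222984193, 'T': array([[-0.0072236 ,  0.99595493, -0.08956332,  0.46060059],
       [-0.99987813, -0.00843351, -0.01313794, -0.01115646],
       [-0.01384013,  0.0894575 ,  0.99589448,  1.22452079],
       [ 0.        ,  0.        ,  0.        ,  1.        ]]), 'f': np.float64(503.0388660293265)}
{'clock': 0.1, 'joint_pos': array([-1.39061748e+00,  3.13935987e-01,  4.51351340e-02,  1.30361432e+00,
       -3.60921418e-05,  1.43119762e+00]), 'qvel': array([-0.00058184, -0.00103472,  0.00229738,  0.00082786,  0.00060274,
       -0.00069901]), 'tau': array([ 1.83821881e-03, -4.81724989e+01,  2.99244350e+01,  1.27706467e-02,
       -1.70191734e-04,  9.65637469e-06]), 'tcp_pos': array([ 0.18065914, -0.5454352 ,  0.24150935]), 'orientation': array([-8.08888951e-04,  9.87244671e-01,  1.59208369e-01, -3.44644471e-05]), 'wrist_force': array([-0.42406338, -0.42559133, -0.20257948]), 'ft_torque': array([-0.0449707 ,  0.05434197,  0.00195275]), 'grip_force': 0.0, 'finger_gap': 0.08524309027906528}
```

View pics/scene0.png

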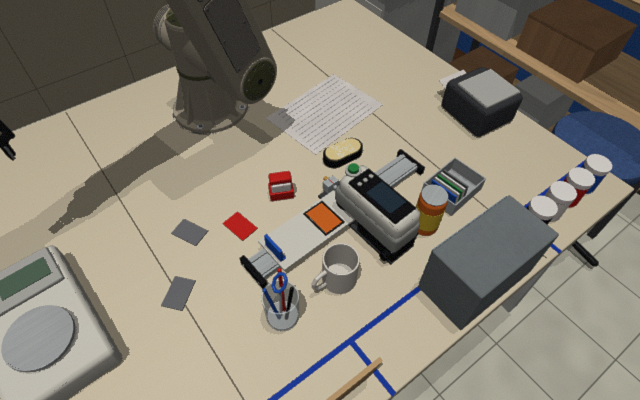

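View pics/top0.png

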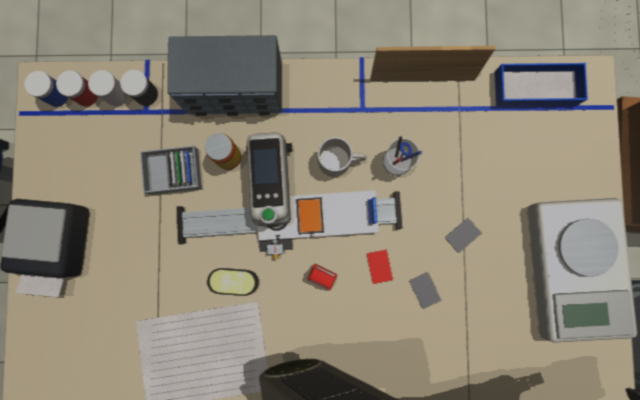

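The top view shows the orange plaque in its nest at about (310,215), blue plate (373,210), green key (268,214), and rail ends (181,225) and (398,210). The push goes to image left (+y). The grey plaques at (463,235) and (425,290) are look-alikes, and the red plaque at (380,266) is a bystander.

```bash
cat > meas.py <<'E'
from h import *
def blob(c,lo,hi,win):
    h=cv2.cvtColor(c['img'],cv2.COLOR_RGB2HSV); m=cv2.inRange(h,np.array(lo),np.array(hi)); w=np.zeros_like(m); a,b,d,e=win; w[b:e,a:d]=m[b:e,a:d]
    n,l,s,ce=cv2.connectedComponentsWithStats(w); i=1+np.argmax(s[1:,4]); pts=np.argwhere(l==i)[:,::-1].astype(np.float32)
    return ce[i],s[i,4],cv2.minAreaRect(pts)
E
python3 - <<'E'
from meas import *
t=cam('top'); s=cam('scene')
for n,c,wins in (('top',t,dict(o=(290,190,335,245),b=(360,190,385,230),g=(255,203,282,225))),('scene',s,dict(o=(300,195,350,240),b=(260,228,290,262),g=(340,158,365,180)))):
    for k,(lo,hi,z) in dict(o=((5,150,120),(20,255,255),.037),b=((100,120,60),(125,255,255),.065),g=((45,90,40),(85,255,255),.156)).items():
        ce,a,r=blob(c,lo,hi,wins[k]); print(n,k,ce.round(1),a,[np.round(x,1) for x in r], ray(c,*ce,z).round(4))
        if k!='g': print([ray(c,*p,z).round(3)[:2] for p in cv2.boxPoints(r)])
big=lambda c,x0,y0,x1,y1,f:cv2.resize(c['img'][y0:y1,x0:x1,::-1],None,fx=f,fy=f,interpolation=cv2.INTER_CUBIC)
a=big(t,170,180,420,265,3.2); b=big(s,230,140,430,290,4)
cv2.imwrite('pics/ct.png',a); cv2.imwrite('pics/cs.png',b)
E
```

```text
top o [309.5 215.3] 642 [array([309.6, 215.3]), array([31.3, 21.5]), np.float64(86.4)] [0.549  0.0127 0.037 ]
[array([0.585, 0.04 ]), array([ 0.588, -0.011]), array([ 0.513, -0.015]), array([0.511, 0.036])]
top b [372.4 210.4] 145 [array([372.1, 210.1]), array([24.1,  7. ]), np.float64(85.6)] [ 0.557  -0.1332  0.065 ]
[array([ 0.585, -0.123]), array([ 0.586, -0.139]), array([ 0.53 , -0.142]), array([ 0.529, -0.126])]
top g [267.9 213.9] 95 [array([268., 214.]), array([10., 10.]), np.float64(90.0)] [0.5438 0.0989 0.156 ]
scene o [323.4 217.4] 528 [array([323.5, 217. ]), array([30.4, 19.1]), np.float64(45.0)] [0.5512 0.0113 0.037 ]
[array([ 0.515, -0.015]), array([0.502, 0.037]), array([0.585, 0.039]), array([ 0.596, -0.011])]
scene b [273.9 247.9] 205 [array([273.4, 247.5]), array([29.9,  7.7]), np.float64(47.7)] [ 0.5668 -0.14    0.065 ]
[array([ 0.529, -0.151]), array([ 0.525, -0.133]), array([ 0.6 , -0.13]), array([ 0.604, -0.147])]
scene g [353. 168.] 83 [array([353., 168.]), array([ 8., 10.]), np.float64(90.0)] [0.5472 0.0967 0.156 ]
```

View pics/ct.png

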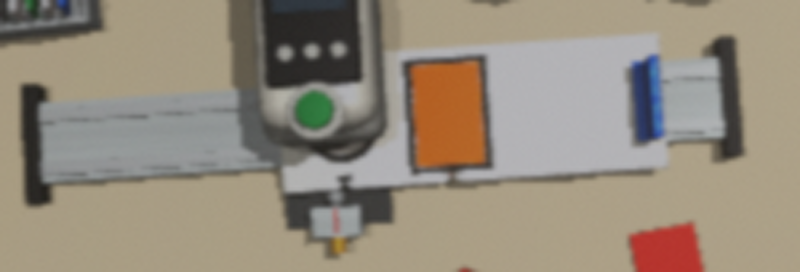

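View pics/cs.png

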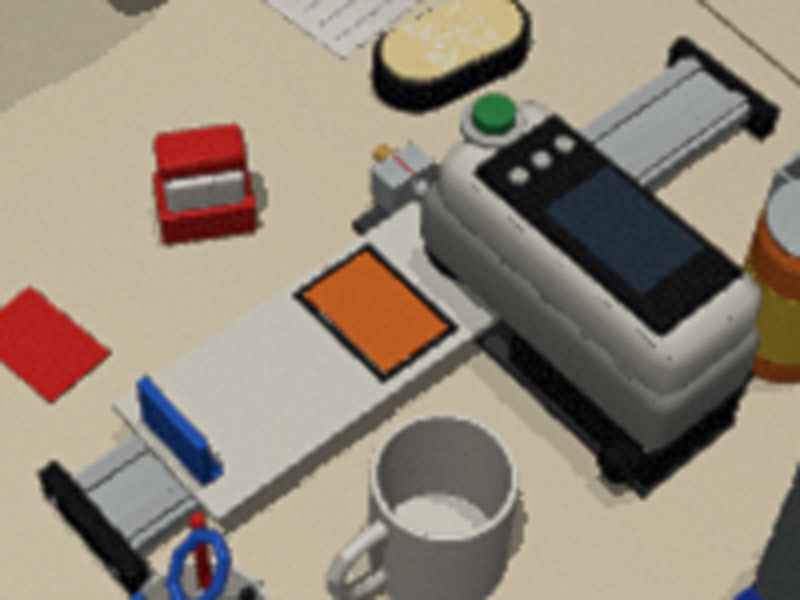

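The crops show the plaque, the blue plate and the two V notches. The front notch is a few mm short of the red index line, so the tile click is still to come. Candidates for the plaque are orange (309,215) in the nest, red (380,266), and grey (463,235) and (425,290). Only the orange one sits in the nest, so that is the one meant.

First I shut the fingers and turn them square to the rail.

```bash
python3 - <<'E'
from h import *
t=cam('top')
for n,u,v,z in (('railL',180.9,225.3,.03),('railR',398,210.3,.03),('idx',275,248.7,.038),('notchN',312.2,234.7,.03),('notchT',277.8,236.9,.03),('pencup',400,158,.1),('mug',335,155,.09)): print(n,ray(t,u,v,z).round(4))
E
python3 -m jog '[[1,0,0,0,5],[1,0,0,0,5],[1,0,0,0,5],[1,0,0,0,0]]' 20
```

```text
railL [0.5281 0.3197 0.03  ]
railR [ 0.5597 -0.1978  0.03  ]
idx [0.4707 0.0943 0.038 ]
notchN [0.5033 0.0066 0.03  ]
notchT [0.4987 0.0883 0.03  ]
pencup [ 0.6724 -0.194   0.1   ]
mug [ 0.6827 -0.0477  0.09  ]
clock: 0.58
tcp_pos: [0.1807, -0.5458, 0.2421]
orientation: [-0.0, 1.0, 0.028, -0.0]
wrist_force: [0.0, -0.9, -0.3]
finger_gap: 0.0389
grip_force: 0.0
```

```bash
python3 -m jog '[[1,0.028,-0.025,0,0],[1,0.028,-0.025,0,0],[1,0.028,-0.025,0,0],[1,0.028,-0.025,0,0],[1,0.028,-0.025,0,0]]' >/dev/null
python3 -m jog '[[1,0.028,-0.025,0,0],[1,0.028,-0.025,0,0],[1,0.028,-0.025,0,0],[1,0.028,-0.025,0,0],[1,0.028,-0.025,0,0]]'
python3 -m jog '[[1,0.028,-0.025,0,0],[1,0.028,-0.025,0,0],[1,0.027,-0.026,0,0],[1,0.027,-0.026,0,0],[1,0,0,0,0]]'
python3 - <<'E'
from h import *
c=cam('wrist'); save(c,'w1.png')
s=env.get_state(); print(s['tcp_pos'],s['finger_gap'])
E
```

```text
clock: 1.42
tcp_pos: [0.4468, -0.2785, 0.2425]
orientation: [0.0, 1.0, 0.03, 0.0]
wrist_force: [0.2, -0.2, 1.0]
finger_gap: 0.0003
grip_force: 0.0
clock: 1.83
tcp_pos: [0.5532, -0.1672, 0.242]
orientation: [-0.001, 0.999, 0.034, 0.001]
wrist_force: [-0.2, -0.4, -0.0]
finger_gap: -0.0003
grip_force: 0.0
[ 0.55145693 -0.16916169  0.241898  ] 0.00018647186665788533
```

View pics/w1.png

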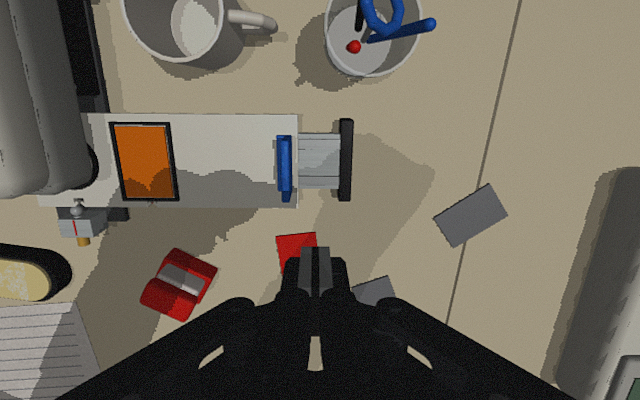

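The wrist view shows the blue plate spanning columns 277–292 at rows 135–200, with a free gap to the black stop at column 340. The rail is level with the tool axes.

Run:
```python
from meas import *
c=cam('wrist'); print(c['T'][:3,3])
ce,a,r=blob(c,(100,120,40),(125,255,255),(265,120,305,215)); print(ce,a,r)
for p in cv2.boxPoints(r): print(p,ray(c,*p,.075).round(4))
for p in ((340,160),(352,160)): print('stop',ray(c,*p,.04).round(4))
o,_,r=blob(c,(5,150,100),(20,255,255),(100,110,190,215)); print('nest',ray(c,*r[0],.037).round(4))
```

```text
[ 0.63198046 -0.16398383  0.37394181]
[282.212932   163.76254181] 897 ((282.2980041503906, 165.94007873535156), (66.329833984375, 14.591897010803223), 88.09085083007812)
[273.9012  133.03662] [ 0.5932 -0.1295  0.075 ]
[288.48502 132.5505 ] [ 0.5945 -0.1425  0.075 ]
[290.6948  198.84354] [ 0.532  -0.1472  0.075 ]
[276.111   199.32965] [ 0.5306 -0.1333  0.075 ]
stop [ 0.5658 -0.1941  0.04  ]
stop [ 0.5666 -0.2064  0.04  ]
nest [0.5515 0.0122 0.037 ]
```

```bash
python3 -m jog '[[1,0,0,0.037,0],[1,0,0,0.037,0],[1,0,0,0.037,0],[1,0,0,0.037,0],[1,0,0,0.02,0]]'
python3 -m jog '[[1,0,0,0.018,0],[1,0,0,0,0],[1,0,0,0,0]]'
```

```text
clock: 2.35
tcp_pos: [0.5463, -0.1722, 0.0702]
orientation: [-0.001, 1.0, 0.029, -0.003]
wrist_force: [0.3, 0.3, -1.3]
finger_gap: 0.0001
grip_force: 0.0
clock: 2.6
tcp_pos: [0.5481, -0.1726, 0.0557]
orientation: [-0.0, 1.0, 0.028, -0.001]
wrist_force: [0.0, -1.1, 0.8]
finger_gap: 0.0
grip_force: 0.0
```

Now I approach gently.

```bash
python3 -m jog '[[1,0,-0.003,0,0],[1,0,-0.003,0,0],[1,0,-0.003,0,0],[1,0,0,0,0]]'
python3 -m jog '[[1,0,-0.002,0,0],[1,0,-0.002,0,0],[1,0,0,0,0]]'
python3 -m jog '[[1,0,-0.002,0,0],[1,0,-0.002,0,0],[1,0,0,0,0]]'
```

```text
clock: 2.93
tcp_pos: [0.5498, -0.1626, 0.0576]
orientation: [0.0, 1.0, 0.029, 0.001]
wrist_force: [0.1, -0.3, -0.8]
finger_gap: 0.0
grip_force: 0.0
clock: 3.18
tcp_pos: [0.549, -0.1584, 0.0565]
orientation: [0.0, 1.0, 0.029, 0.0]
wrist_force: [-0.1, 0.6, 0.3]
finger_gap: -0.0001
grip_force: 0.0
clock: 3.43
tcp_pos: [0.5488, -0.1549, 0.0564]
orientation: [0.0, 1.0, 0.029, 0.0]
wrist_force: [0.3, -1.4, -0.1]
finger_gap: -0.0001
grip_force: 0.5
```

```bash
for i in 1; do python3 -m jog '[[1,0,-0.002,0,0],[1,0,-0.002,0,0]]' | grep -E 'tcp|wrist'
python3 -m jog '[[1,0,-0.002,0,0]]' | grep -E 'tcp|wrist'
python3 -m jog '[[1,0,-0.002,0,0]]' | grep -E 'tcp|wrist'
python3 -m jog '[[1,0,-0.002,0,0]]' | grep -E 'tcp|wrist'
python3 -m jog '[[1,0,-0.002,0,0]]' | grep -E 'tcp|wrist'
python3 -m jog '[[1,0,-0.002,0,0]]' | grep -E 'tcp|wrist'; done
```

```text
tcp_pos: [0.5484, -0.1507, 0.0562]
wrist_force: [0.5, 0.5, -0.1]
tcp_pos: [0.5483, -0.1493, 0.0562]
wrist_force: [-0.8, -7.1, -0.8]
tcp_pos: [0.5483, -0.1489, 0.0563]
wrist_force: [-1.4, -12.7, -2.1]
tcp_pos: [0.5483, -0.1479, 0.0564]
wrist_force: [-0.7, -13.4, -3.2]
tcp_pos: [0.5481, -0.1456, 0.0563]
wrist_force: [-0.2, -7.8, -2.2]
tcp_pos: [0.5479, -0.1426, 0.0563]
wrist_force: [-1.5, -4.7, -0.5]
```

```bash
cat > gap.py <<'E'
from meas import *
th=np.radians(3.4); Y=np.array([-np.sin(th),np.cos(th)])
t=cam('top')
_,_,o=blob(t,(5,150,120),(20,255,255),(230,185,335,245)); g,_,_=blob(t,(45,90,40),(85,255,255),(255,203,282,225))
n=ray(t,*o[0],.037)[:2]; k=ray(t,*g,.156)[:2]; print('nest',n.round(4),'size px',np.round(o[1],1),'key',k.round(4),'to go',((k-n)@Y).round(4))
i=ray(t,275,248.7,.038)[:2]; print('by index',((i-n)@Y).round(4)); s=env.get_state(); print('tcp',s['tcp_pos'].round(4),'F',s['wrist_force'].round(1))
E
python3 gap.py
```

```text
nest [0.5487 0.0281] size px [30.9 20.9] key [0.5437 0.099 ] to go 0.0711
by index 0.0708
tcp [ 0.5478 -0.1417  0.0562] F [-2.1 -2.8 -0.8]
```

```bash
python3 -m jog '[[1,0,-0.004,0,0],[1,0,-0.006,0,0],[1,0,-0.006,0,0],[1,0,-0.006,0,0],[1,0,-0.006,0,0]]'| grep -E 'tcp|wrist'
python3 -m jog '[[1,0,-0.006,0,0],[1,0,-0.006,0,0],[1,0,-0.006,0,0],[1,0,-0.004,0,0],[1,0,-0.002,0,0]]'| grep -E 'tcp|wrist'
python3 -m jog '[[1,0,-0.001,0,0],[1,0,0,0,0]]'| grep -E 'tcp|wrist'
python3 gap.py
```

```text
tcp_pos: [0.5462, -0.1139, 0.0562]
wrist_force: [-1.0, -6.5, -0.3]
tcp_pos: [0.5447, -0.0889, 0.0562]
wrist_force: [0.2, -3.5, -0.6]
tcp_pos: [0.5446, -0.0876, 0.0562]
wrist_force: [-0.3, -1.5, -1.0]
nest [0.5147 0.0814] size px [19.  6.] key [0.5437 0.099 ] to go 0.0159
by index 0.0155
tcp [ 0.5446 -0.0876  0.0562] F [-0.7 -0.4 -0.3]
```

```bash
python3 -m jog '[[1,0,-0.003,0,0],[1,0,-0.003,0,0],[1,0,-0.002,0,0],[1,0,-0.001,0,0],[1,0,-0.001,0,0]]'| grep -E 'tcp|wrist'
python3 -m jog '[[1,0,-0.001,0,0],[1,0,0,0,0]]'| grep -E 'tcp|wrist'
python3 -m jog '[[1,0,-0.001,0,0],[1,0,0,0,0]]'| grep -E 'tcp|wrist'
python3 - <<'E'
from h import *
s=cam('scene');t=cam('top')
a=cv2.resize(s['img'][150:260,250:400,::-1],(600,440),interpolation=cv2.INTER_CUBIC)
b=cv2.resize(t['img'][195:255,240:390,::-1],(600,240),interpolation=cv2.INTER_CUBIC)
cv2.imwrite('pics/n1.png',np.vstack([a[:360],b]))
E
```

```text
tcp_pos: [0.5441, -0.0778, 0.0562]
wrist_force: [-0.8, -2.5, -1.1]
tcp_pos: [0.544, -0.0766, 0.0562]
wrist_force: [-1.6, -2.1, -0.2]
tcp_pos: [0.544, -0.0757, 0.0562]
wrist_force: [-1.7, -1.2, -0.5]
```

View pics/n1.png

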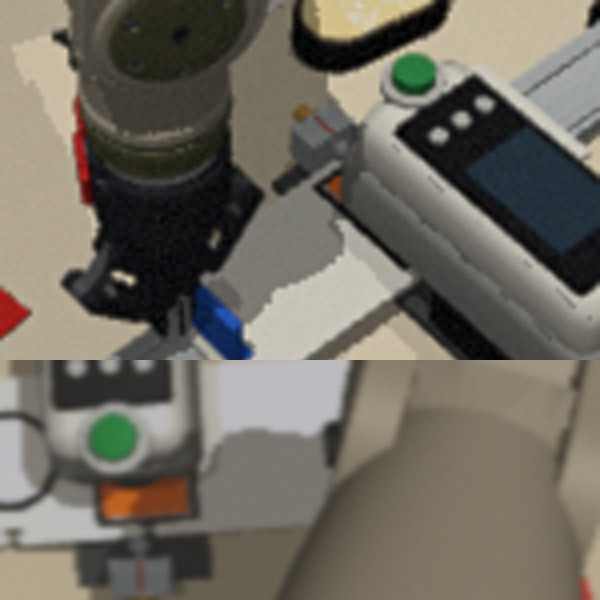

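The plaque's front edge sits under the head at crop column 145, and the index line is at 140. It is a few mm short, so I continue in 1 mm steps.

```bash
python3 -m jog '[[1,0,-0.001,0,0],[1,0,0,0,0]]'| grep -E 'tcp|wrist'
python3 -m jog '[[1,0,-0.001,0,0],[1,0,0,0,0]]'| grep -E 'tcp|wrist'
python3 -m jog '[[1,0,-0.001,0,0],[1,0,0,0,0]]'| grep -E 'tcp|wrist'
python3 -m jog '[[1,0,-0.001,0,0],[1,0,0,0,0]]'| grep -E 'tcp|wrist'
```

```text
tcp_pos: [0.5442, -0.0747, 0.0564]
wrist_force: [0.2, -0.9, -0.6]
tcp_pos: [0.5443, -0.0736, 0.0564]
wrist_force: [0.2, -0.3, -0.0]
tcp_pos: [0.5441, -0.0727, 0.0564]
wrist_force: [-0.3, 0.2, -0.0]
tcp_pos: [0.544, -0.0718, 0.0563]
wrist_force: [0.4, 0.0, 0.5]
```

The force dips to zero, so the carrier has drawn itself in. I back off, rise and check.

```bash
python3 -m jog '[[1,0,0.005,0,0],[1,0,0.01,0,0],[1,0,0.008,0,0],[1,0,0,-0.03,0],[1,0,0,-0.037,0]]'| grep -E 'tcp|wrist'
python3 -m jog '[[1,0,0,-0.037,0],[1,0,0,-0.037,0],[1,0,0,-0.037,0],[1,0,0,0,0]]'| grep -E 'tcp|wrist'
python3 - <<'E'
from meas import *
w=cam('wrist');t=cam('top'); save(w,'w2.png')
th=np.radians(3.4); Y=np.array([-np.sin(th),np.cos(th)])
ce,a,r=blob(w,(100,120,40),(125,255,255),(150,100,420,240)); print(ce,a,r)
key,_,_=blob(t,(45,90,40),(85,255,255),(255,203,282,225)); k=ray(t,*key,.156)[:2]
for p in cv2.boxPoints(r): q=ray(w,*p,.075)[:2]; print(p,q.round(4),((k-q)@Y).round(4))
o,_,r=blob(t,(5,150,100),(20,255,255),(255,215,300,245)); print('orange top',o,r,ray(t,*r[0],.037).round(4), 'idx off',((ray(t,275,248.7,.038)[:2]-ray(t,*r[0],.037)[:2])@Y).round(4))
o,a,r=blob(w,(5,150,60),(20,255,255),(0,90,400,260)); print('orange wrist',o,a,r,ray(w,*r[0],.037).round(4))
E
```

```text
tcp_pos: [0.5427, -0.0957, 0.1209]
wrist_force: [0.6, 0.1, -0.0]
tcp_pos: [0.5487, -0.0972, 0.2425]
wrist_force: [1.4, 0.2, 1.1]
[266.71651786 168.12165179] 896 ((267.0538635253906, 169.96923828125), (66.17573547363281, 14.644084930419922), 86.8201675415039)
[257.9077  137.33847] [ 0.5881 -0.0442] 0.1455
[272.52924 136.52615] [ 0.5896 -0.0574] 0.1588
[276.2 202.6] [ 0.5269 -0.0621] 0.1598
[261.5785  203.41232] [ 0.5253 -0.048 ] 0.1457
orange top [272.45185185 229.91851852] ((272.4941711425781, 229.90663146972656), (6.861611366271973, 19.337270736694336), 86.42366790771484) [0.5151 0.1003 0.037 ] idx off -0.0034
orange wrist [140.16513761 196.80733945] 218 ((131.85125732421875, 199.2822265625), (11.873465538024902, 46.57012176513672), 75.65067291259766) [0.5093 0.0971 0.037 ]
```

View pics/w2.png

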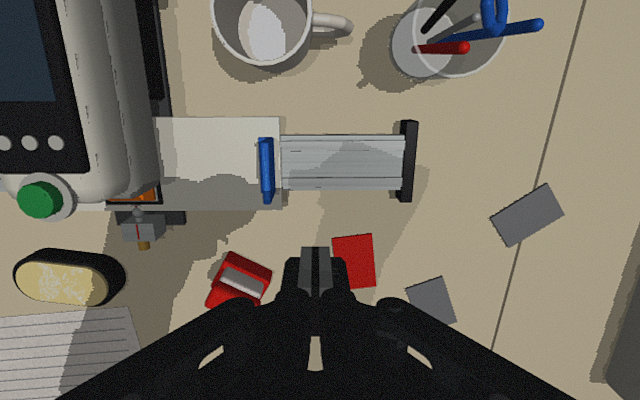

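Taking the plate's lower outer edge (z 0.033) in both wrist views, the carrier moved 86.9 mm against the 86 mm needed. The plate therefore ran ahead of the finger, which fits the click. It is home, so I go above the key.

```bash
python3 -m jog '[[1,0.002,-0.039,0,0],[1,0.002,-0.039,0,0],[1,0.002,-0.039,0,0],[1,0.001,-0.039,0,0],[1,0.001,-0.039,0,0]]'| grep -E 'tcp|wrist'
python3 -m jog '[[1,0,0,0,0],[1,0,0,0,0],[1,0,0,0,0]]'| grep -E 'tcp|wrist'
python3 - <<'E'
from meas import *
t=cam('top'); w=cam('wrist'); s=cam('scene'); save(w,'w3.png')
h=cv2.cvtColor(w['img'],cv2.COLOR_RGB2HSV)
for n,c,win,lo in (('wrist',w,(0,0,640,400),(45,90,40)),('scene',s,(330,150,375,190),(45,90,40))):
    ce,a,r=blob(c,lo,(85,255,255),win); print(n,ce,a,r,ray(c,*ce,.156).round(4))
try:
    ce,a,r=blob(t,(100,120,60),(125,255,255),(310,180,370,235)); print('plate top',ce,a,ray(t,*ce,.065).round(4))
except Exception as e: print(e)
E
```

```text
tcp_pos: [0.5409, 0.1011, 0.2321]
wrist_force: [0.6, -0.9, -0.6]
tcp_pos: [0.5413, 0.0997, 0.2327]
wrist_force: [-0.4, -0.2, -0.9]
wrist [315.7709854  207.10036496] 1096 ((316.0, 206.5), (37.0, 36.0), 90.0) [0.5473 0.0987 0.156 ]
scene [353.07228916 168.1686747 ] 83 ((353.0, 168.5), (9.0, 10.0), 90.0) [0.5478 0.0964 0.156 ]
plate top [334.90647482 213.28057554] 139 [ 0.5511 -0.0467  0.065 ]
```

View pics/w3.png

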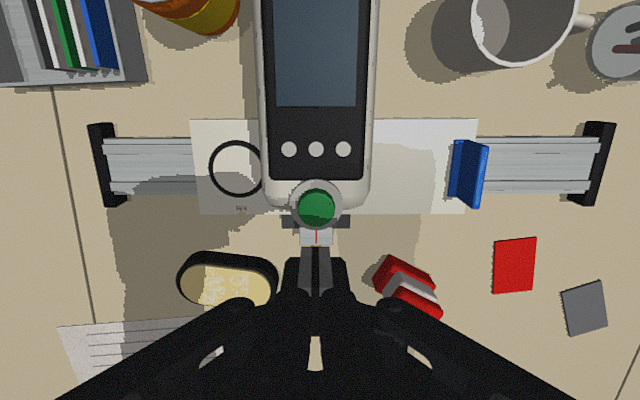

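The key is at wrist pixel (316,207), world (0.547, 0.0985). The plate in the top view has moved 86.7 mm, so the carrier is home.

```bash
python3 - <<'E'
from h import *
w=cam('wrist'); th=np.radians(3.4); Y=np.array([-np.sin(th),np.cos(th)])
print(((ray(w,236,168.5,.037)-ray(w,316,236,.038))[:2]@Y).round(4))
E
python3 -m jog '[[1,0.005,0.001,0.02,0],[1,0,0,0.02,0],[1,0,0,0.016,0],[1,0,0,0.004,0],[1,0,0,0,0]]'| grep -E 'tcp|wrist'
python3 -m jog '[[1,0,0,0.003,0],[1,0,0,0,0]]'| grep -E 'tcp|wrist'
python3 -m jog '[[1,0,0,0.003,0],[1,0,0,0,0]]'| grep -E 'tcp|wrist'
```

```text
0.0816
tcp_pos: [0.5461, 0.0984, 0.173]
wrist_force: [-0.5, -0.8, 0.8]
tcp_pos: [0.5476, 0.099, 0.172]
wrist_force: [-0.8, 0.3, -0.5]
tcp_pos: [0.5473, 0.0994, 0.1687]
wrist_force: [-0.5, -0.3, -0.4]
```

```bash
python3 -m jog '[[1,0,0,0.003,0],[1,0,0,0,0]]'| grep -E 'tcp|wrist'
python3 -m jog '[[1,0,0,0.002,0],[1,0,0,0,0]]'| grep -E 'tcp|wrist'
python3 -m jog '[[1,0,0,0.002,0],[1,0,0,0,0]]'| grep -E 'tcp|wrist'
python3 -m jog '[[1,0,0,0.001,0],[1,0,0,0,0]]'| grep -E 'tcp|wrist'
```

```text
tcp_pos: [0.5474, 0.0995, 0.1655]
wrist_force: [-0.3, 0.5, 2.7]
tcp_pos: [0.5474, 0.0995, 0.1635]
wrist_force: [1.1, -0.5, 3.4]
tcp_pos: [0.5475, 0.0995, 0.1621]
wrist_force: [-0.2, 0.2, 4.2]
tcp_pos: [0.5475, 0.0995, 0.1619]
wrist_force: [-1.7, 0.1, 11.0]
```

The key has bottomed: 11 N at about 5 mm down. I release it, retreat and check.

```bash
python3 -m jog '[[1,0,0,0,0],[1,0,0,-0.01,0],[1,0,0,-0.03,0],[1,0,0,-0.03,0],[1,0,0,0,0]]'| grep -E 'clock|tcp|wrist'
python3 -m jog '[[1,0,0,0,0],[1,0,0,0,0],[1,0,0,0,0]]'| grep -E 'clock|tcp|wrist'
python3 - <<'E'
from meas import *
w=cam('wrist'); t=cam('top'); th=np.radians(3.4); Y=np.array([-np.sin(th),np.cos(th)])
ce,a,_=blob(w,(45,90,40),(85,255,255),(290,180,345,235)); k=ray(w,*ce,.156); print('key',ce,a,k)
ce,a,_=blob(t,(100,120,60),(125,255,255),(310,180,370,235)); print('plate top',ce,ray(t,*ce,.065).round(4))
a=w['img'][150:260,190:340,::-1]; cv2.imwrite('pics/w4.png',cv2.resize(a,None,fx=5,fy=5,interpolation=cv2.INTER_CUBIC))
E
```

```text
clock: 10.18
tcp_pos: [0.5492, 0.0996, 0.236]
wrist_force: [1.1, -0.5, 0.6]
clock: 10.43
tcp_pos: [0.546, 0.0994, 0.2288]
wrist_force: [-0.4, 0.0, -0.5]
key [316.00532387 215.43123336] 1127 [0.5473225 0.0986511 0.156    ]
plate top [334.92805755 213.08633094] [ 0.5515 -0.0468  0.065 ]
```

View pics/w4.png

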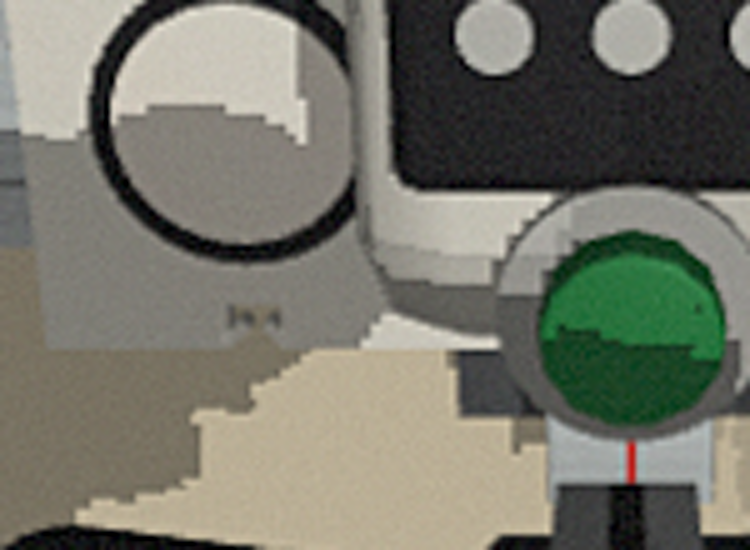

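The key is up. The tile's notch is at wrist pixel (241,214) and the index line is at (316,243); they should be 80 mm apart.

Run:
```python
from h import *
w=cam('wrist'); 
for d in (3.2,3.5):
    th=np.radians(d); Y=np.array([-np.sin(th),np.cos(th)])
    print(((ray(w,241,215,.033)-ray(w,316.2,243,.038))[:2]@Y).round(4))
```

```text
0.0804
0.0802
```

The spacing is 80.3 mm, so the carrier is home within 0.5 mm.

```bash
python3 -c "
from workcell import env
print(env.hand_in())"
```

```text
the job is handed in; nothing more can be done
None
```

The carrier is clicked into the orange plaque's stop (about 0.3 mm off by camera), the green key was pressed right down and is back up, and the job is handed in; no verdict came back.

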